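Drop used microtubes into the bench bin and hold its flap open

TASK

Tip the four used microtubes out of the blue beaker into the mouth of the yellow and red bench bin so that they lie on its closed drop flap, then stand the empty beaker upright on the bench again and let go of it. Then swing the bin's black-knobbed lever forward, away from its resting stop and against its spring, all the way to the other stop so that the flap drops the tubes into the bin, and finish while still holding it there, so that I can look in and check that it is clear. Leave the other things on the bench where they are.

Things in the scene. Friction and masses are not known exactly. Their poses are not given: they have to be found in the camera images.
- bin: bench bin for used tubes, fixed to the bench: yellow body, red hood, 154x140 mm over the lip, 185 mm high; origin at the centre of its underside, z up, its front (label) faces its own -x, roughly towards the robot; lever on its right side (own -y). Below the flap the bin is empty, its floor 11 mm above the bench
- bin_mouth (a point): centre of the bin's open mouth, level with the rim, 185 mm above the bench; axes as the bin's. The straight-walled mouth is 130 mm (x) by 116 mm (y) inside; 45 mm below the rim a smooth dark steel flap closes it, hinged along the front wall
- lever_pivot (a point): point on the hinge line of flap and lever, in the plane of the lever's knob, 140 mm above the bench; the hinge line is the bin's own y axis direction; axes as the bin's
- knob (a point): centre of the black ball knob, 26 mm diameter, on the end of the steel lever, 95 mm from the hinge line and 88 mm to the right (bin's -y) of the bin's middle; moves with the lever. Free all round except for the flat steel bar, 13 mm wide (across the swing) and 6 mm thick (along the hinge line), that holds it from the pivot's side
- lever (a joint): angle of lever and flap, rad: 0 at rest (flap level and shut, lever leaning 0.475 rad from upright towards the bin's front), 0.95 at the far stop (lever leaning 0.475 rad towards the bin's rear, its +x; flap hanging steeply). A torsion spring shuts it: about 3.5 N at the knob at rest, 8 N at the far stop; it snaps back when let go
- beaker_center (a point): centre of the open blue plastic beaker, half-way up its axis, 40 mm above the bench when standing; z along its axis towards the mouth. Outside diameter 54 mm near the foot, 60 mm half-way up, 66 mm at the rim, 80 mm high, wall 2.5 mm, about 60 g and slippery inside; stiff, it bears a 40 N grip, while in a light grip (15 N) it can swivel between the jaws
- tube_a_center (a point): centre of a used, closed white microtube (20x42x14 mm, 11 g, smooth), one of four standing loose in the beaker; own y along its length
- tube_b_center (a point): centre of a used, closed white microtube (20x42x14 mm, 11 g, smooth), one of four standing loose in the beaker; own y along its length
- tube_c_center (a point): centre of a used, closed white microtube (20x42x14 mm, 11 g, smooth), one of four standing loose in the beaker; own y along its length
- tube_d_center (a point): centre of a used, closed white microtube (20x42x14 mm, 11 g, smooth), one of four standing loose in the beaker; own y along its length
- microscope_a: white microscope, fixed, between the beaker's side and the bin's side of the bench; 454x220x462 mm, origin at the middle of its foot; its binocular head, nearest the robot, reaches 421 mm above the bench and overhangs the front: carry things over or round it
- oil_bottle: amber dropper bottle, 30x30x68 mm, origin at the centre of its foot: leave it alone
- objective_case: cream screw-top case with a black cap, 36x36x59 mm, origin at the centre of its foot: leave it alone
- coverslips: small white carton, 35x63x18 mm, origin at the centre of its underside: leave it alone
- tally_a: round metal hand tally counter, 44x51x40 mm: leave it alone
- marker_red: red and white marker pen lying on the bench, 12x138x13 mm: leave it alone
There are look-alikes about, which are no part of the job. Of the things that look like the part that bears beaker_center, the middle-sized one is meant.

How it is judged (in metres and radians):
On the way, in this order (a step that is already met when the one before it is completed fails the run):
1. all four tubes lie in the bin's mouth on the closed flap (x of tube_a_center in the frame of bin between -0.07 and 0.07 m and y of tube_a_center in the frame of bin between -0.063 and 0.063 m and z of tube_a_center in the frame of bin between 0.125 and 0.19 m and x of tube_b_center in the frame of bin between -0.07 and 0.07 m and y of tube_b_center in the frame of bin between -0.063 and 0.063 m and z of tube_b_center in the frame of bin between 0.125 and 0.19 m and x of tube_c_center in the frame of bin between -0.07 and 0.07 m and y of tube_c_center in the frame of bin between -0.063 and 0.063 m and z of tube_c_center in the frame of bin between 0.125 and 0.19 m and x of tube_d_center in the frame of bin between -0.07 and 0.07 m and y of tube_d_center in the frame of bin between -0.063 and 0.063 m and z of tube_d_center in the frame of bin between 0.125 and 0.19 m and value of joint lever below 0.1 rad), for 0.2 s.
2. the empty beaker stands upright on the bench, let go, with the tubes still on the closed flap (all of step 1 and angle between beaker_center's own z axis and vertical below 0.1 rad and height (world z) of beaker_center between 0.033 and 0.048 m and contact force between the fingers and beaker below 0.3 N), for 0.2 s.
At the end, for the whole second after the job is handed in: the gripper holds the lever at its far stop (joint above 0.87 of 0.95 rad, fingers pressing on it with more than 1 N), all four tubes lie inside the bin below the flap (centres less than 90 mm above the bench), and the beaker stands still, upright within 0.1 rad, on the bench and not held (value of joint lever above 0.87 rad and contact force between the fingers and lever above 1 N and x of tube_a_center in the frame of bin between -0.07 and 0.07 m and y of tube_a_center in the frame of bin between -0.063 and 0.063 m and z of tube_a_center in the frame of bin between 0 and 0.09 m and x of tube_b_center in the frame of bin between -0.07 and 0.07 m and y of tube_b_center in the frame of bin between -0.063 and 0.063 m and z of tube_b_center in the frame of bin between 0 and 0.09 m and x of tube_c_center in the frame of bin between -0.07 and 0.07 m and y of tube_c_center in the frame of bin between -0.063 and 0.063 m and z of tube_c_center in the frame of bin between 0 and 0.09 m and x of tube_d_center in the frame of bin between -0.07 and 0.07 m and y of tube_d_center in the frame of bin between -0.063 and 0.063 m and z of tube_d_center in the frame of bin between 0 and 0.09 m and angle between beaker_center's own z axis and vertical below 0.1 rad and height (world z) of beaker_center between 0.033 and 0.048 m and contact force between the fingers and beaker below 0.3 N and linear speed of beaker below 0.03 m/s); the arm keeps its last pose, push and grip.
It fails at once if another thing on the bench (bottle, case, carton, counter, marker) is moved more than 30 mm (distance of any of oil_bottle, objective_case, coverslips, tally_a, marker_red from where it was at the start of the episode above 0.03 m).
It also fails if it takes over 72 s, if anything falls off the work surface, if the arm or the gripper's body presses on something with over 40 N, if the wrist force passes 120 N, or if a joint passes its speed limit or range.

ROBOT

A 7-joint arm with a two-finger parallel gripper is mounted at the origin on a cart in front of the work surface, level with it; the furniture and walls round the work are solid. World frame = base frame: x ahead of the robot, y to its left, z up, the work surface at z = 0. Lengths are in mm, angles in rad, forces in N, time in s.
With the tool pointing down it reaches from about 400 to 850 mm from the base axis. Payload 4.5 kg.
Tool frame: the origin (TCP) lies on the centre line of the jaws, within the pads' length; the fingertips stand 25 mm ahead of it and the grasp point (between the pads) lies 6 mm ahead of it (tips_ahead is the distance from the TCP to the fingertips, in mm); y points along the fingers, z is the direction in which the jaws open and shut, and the axes are right-handed (so a half turn about y gives the same grasp; the last joint's range is limited). The gripper opens to 88 mm and grips with 3 to 60 N. Pads are 18 mm wide; open, the fingers measure 123 mm over their backs; the gripper's body (75 mm by 187 mm) begins 45 mm behind the grasp point.
Start: joints at [1.293, 0.689, -0.195, 1.565, 0.157, 0.902, -0.215], TCP at [191.761, -594.877, 263.743] pointing down, gripper open.
Joint ranges: [-3.01, 3.01], [-0.46, 2.08], [-1.47, 1.51], [0.13, 2.56], [-1, 4.14], [0.04, 2.09], [-2.66, 2.66]. Speed limits (rad/s): [2.57, 2.57, 3.14, 3.14, 3.14, 3.14, 3.14].

INTERFACE

Orientations are given as a unit quaternion [x, y, z, w].
In Python, from cell import * gives the robot as it stands. Calls block until the motion is done:
- move_pose(position, orientation): joint-space move of the TCP to a pose.
- servo_line(position, speed=150, rotation=None): straight line of the TCP; rotation=None keeps the orientation; speed is the mean speed in mm/s.
- goto_joints(angles): joint-space move.
- command_gripper(opening, grasp_force=None): finger opening in mm; grasp_force is the grip in N (None keeps the last); returns when the fingers have stopped.
- dwell(seconds).
- inverse_kinematics(position, orientation): joint angles nearest the present ones, or None.
- sense(): the state.
- get_image(name): name is "side" or "top" or "wrist"; returns (picture, depth): 420x560x3 uint8, red, green, blue; 420x560 float32, mm along the optical axis (not along the pixel's ray), 0 where there is no reading.
- calibration(name): a dict with "camera_matrix" (3x3 intrinsics, pixels), "R" (3x3) and "t" (3): a world point X has camera coordinates R X + t. Camera axes: x right, y down, z forward; pixel columns grow to the right and rows downward; lengths in mm; the calibration is good to about 2 mm. The wrist camera is an equidistant fisheye: a pixel r from the principal point sees the ray r / f radians off the axis. A picture is of the moment at which its call begins: read the wrist's pose just before it. calibration takes no time and is no camera call; for the wrist camera it gives the pose at the moment of the call.
A pose or a line that the arm cannot do raises PlanningError and nothing moves.
- job_done(): hands the job in, once; it reports no verdict.
Trained networks look in the newest picture that a camera, given by its name, has taken for a name from the list of things; names that differ only in an ending like _2 or _b are one class to them, and where a whole thing is asked for, a point or a joint stands for the part that bears it (a point fixed in the world has none). Each returns a list of dicts, best first, with "score" (0 to 1); they miss things now and then, are a little off and sometimes report something else, mostly with a low value. They report only what shows in the picture. A call takes as long as a camera call. They do not tell look-alikes from the thing itself.
- trace(camera, query): "pixels" (420x560 bool, what is visible of it) and "rect" ([left, top, right, bottom] in pixels, round what is visible of it).
- pinpoint(camera, query): "xy" ([column, row] in pixels: a listed point, or the origin of a listed thing).
The state is a dict: "clock": time; "qpos": joint angles; "qvel": joint speeds; "effort": joint torques, N m; "tool_pos": TCP position; "orientation": TCP orientation; "force": force on the tool from outside, world axes, zero at the start; "torque": the same for the moment, N m; "opening": finger opening in mm.
Only numpy, scipy, OpenCV 4.12 (cv2) and the standard library are available. Lean on these libraries where they do the work, as an engineer would, in place of code of your own. Each camera call takes 0.05 s, during which the arm holds its last target. There are 200 camera calls.

## Working session

There is one attempt and no reset: what is moved stays moved. The work goes in short steps, each a Python script; the robot and the scene stay as the last script left them, time stands still between calls to the robot, and variables do not carry over. Pictures are saved under pics/ and viewed, about 8 in all and at most 12, crops included, and the job is handed in when it is done.

```bash
mkdir -p pics; ls
python3 - <<'E'
from cell import *
import cv2, numpy as np
ims=[]
for n in ("side","top"):
    p,d=get_image(n); c=calibration(n); cv2.imwrite(f"pics/{n}0.png",p[:,:,::-1]); np.savez(f"pics/{n}0.npz",p=p,d=d,K=c["camera_matrix"],R=c["R"],t=c["t"])
    print(n, -np.array(c["R"]).T@np.array(c["t"]), np.array(c["R"])[2])
    for q in ("beaker_center","bin","knob","lever_pivot","bin_mouth"):
        for r in pinpoint(n,q)[:5]:
            print(q,r["score"],np.round(r["xy"],1))
s=sense();print(s["clock"],s["orientation"],s["tool_pos"])
E
```

```text
pics
side [-490.30102383 -399.81943952  842.59307291] [ 0.81849129  0.25308024 -0.5157736 ]
beaker_center 0.79 [372.1 300.3]
beaker_center 0.7 [377.9 265.5]
beaker_center 0.57 [429.9 283.1]
bin 0.27 [252.1 224.4]
bin_mouth 0.48 [180.1 178.3]
top [ 518.50913506  -89.38549161 1288.29879577] [ 0.05020651  0.02316635 -0.99847014]
beaker_center 0.9 [381.6 228.4]
beaker_center 0.64 [380.8 266.4]
beaker_center 0.61 [429.6 236.7]
bin 0.59 [186.3 205.8]
knob 0.55 [192.2 247.8]
knob 0.53 [277.5 249.2]
lever_pivot 0.94 [205.7 225.6]
bin_mouth 0.9 [168.  203.3]
0.6 [ 0.10977669 -0.69852361  0.69854278 -0.10978081] [ 191.74331135 -594.86521664  263.71860852]
```

View pics/side0.png

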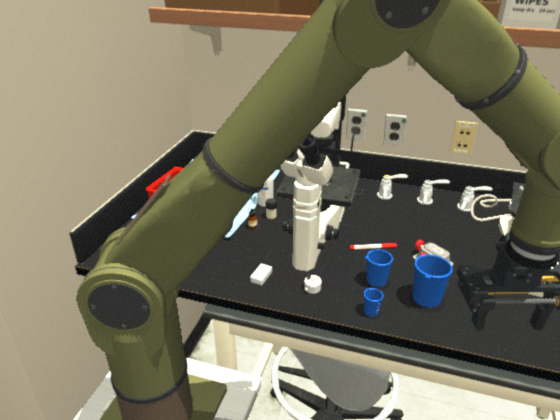

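View pics/top0.png

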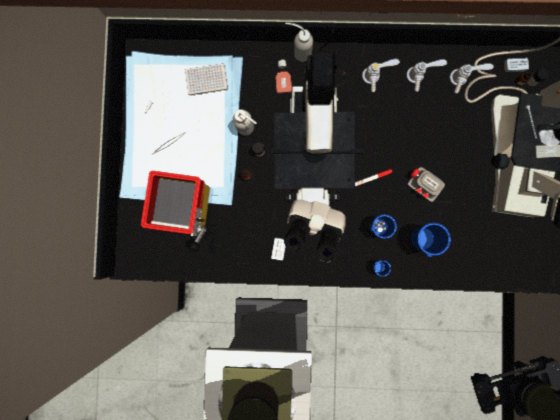

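The side view shows three blue beakers, with the middle-sized one at (378,268). In the top view that beaker is at (383,226) with the white tubes inside it, the bin is at (172,203) and its lever is near (198,235). Next I'll compute positions.

```bash
cat > h.py <<'E'
import numpy as np, cv2
from scipy.spatial.transform import Rotation as Rn
def cloud(d,K,R,t):
    v,u=np.mgrid[:d.shape[0],:d.shape[1]]
    c=np.stack([(u-K[0,2])/K[0,0]*d,(v-K[1,2])/K[1,1]*d,d],-1)
    return (c-t)@R
E
python3 - <<'E'
from h import *
z=np.load("pics/top0.npz"); p=z["p"].astype(int); d=z["d"]; X=cloud(d,z["K"],z["R"],z["t"]); ok=d>0
def box(m,a,b,c,e):
    o=np.zeros_like(m); o[b:e,a:c]=m[b:e,a:c]; return o
blue=(p[...,2]>100)&(p[...,0]<70)&ok
for bx in ((365,205,402,245),(410,210,460,262),(365,255,398,285)):
    m=box(blue,*bx)&(X[...,2]>25); P=X[m]; zt=np.percentile(P[:,2],95)
    Q=P[P[:,2]>zt-8]; print("beaker",zt,cv2.minEnclosingCircle(Q[:,:2].astype(np.float32)),len(Q))
red=(p[...,0]>110)&(p[...,1]<50)&ok
m=box(red,130,160,220,245); P=X[m]; print(np.percentile(P[:,2],[5,50,95]))
Q=P[P[:,2]>165].astype(np.float32); r=cv2.minAreaRect(Q[:,:2]); print("bin rim",r, cv2.boxPoints(r))
m=box(ok,185,205,225,260)&(X[...,2]>60)&(~red)
vv,uu=np.nonzero(m)
# knob: highest z
o=np.argsort(-X[m][:,2])[:200]
for k in o[::8]: print(uu[k],vv[k],np.round(X[vv[k],uu[k]]),p[vv[k],uu[k]])
m=box(ok&(X[...,2]>150),220,180,380,270); P=X[m]; print("scope head",P.min(0),P.max(0))
im=cv2.resize(z["p"][150:275,125:405,::-1],None,fx=2.8,fy=2.8,interpolation=cv2.INTER_CUBIC); cv2.imwrite("pics/crop.png",im)
E
```

```text
beaker 83.70863810604361 ((535.221435546875, -353.5377197265625), 34.46622848510742) 103
beaker 110.71034075985249 ((501.8968200683594, -485.7410583496094), 47.58982849121094) 189
beaker 59.52472972328259 ((417.0285949707031, -355.3494873046875), 24.076297760009766) 38
[128.29540109 182.65703249 187.27807629]Traceback (most recent call last):
  File "<stdin>", line 11, in <module>
cv2.error: OpenCV(4.12.0) /io/opencv/modules/imgproc/src/convhull.cpp:143: error: (-215:Assertion failed) total >= 0 && (depth == CV_32F || depth == CV_32S) in function 'convexHull'
```

Run:
```python
from h import *
z=np.load("pics/top0.npz"); p=z["p"].astype(int); d=z["d"]; X=cloud(d,z["K"],z["R"],z["t"]); ok=d>0
def box(m,a,b,c,e):
    o=np.zeros_like(m); o[b:e,a:c]=m[b:e,a:c]; return o
red=(p[...,0]>110)&(p[...,1]<50)&ok
m=box(red,130,160,220,245); P=X[m]
Q=np.ascontiguousarray(P[P[:,2]>172][:,:2]).astype(np.float32); r=cv2.minAreaRect(Q); print("bin rim",r, cv2.boxPoints(r))
m=box(ok,183,205,225,260)&(X[...,2]>60)&(~red)
vv,uu=np.nonzero(m)
o=np.argsort(-X[m][:,2])[:240]
for k in o[::10]: print(uu[k],vv[k],np.round(X[vv[k],uu[k]]),p[vv[k],uu[k]])
m=box(ok&(X[...,2]>250),220,180,380,270); P=X[m]; print("scope head",P.min(0),P.max(0))
for n,b in (("bottle",(235,165,255,185)),("case",(245,135,270,160)),("carton",(268,232,290,262)),("red tally?",(405,160,450,205))):
    P=X[box(ok&(X[...,2]>8),*b)]; print(n,P.min(0).round() if len(P) else 0,P.max(0).round() if len(P) else 0)
im=cv2.resize(z["p"][150:275,125:405,::-1],None,fx=2.8,fy=2.8,interpolation=cv2.INTER_CUBIC); cv2.imwrite("pics/crop.png",im)
```

```text
bin rim ((581.0492553710938, 229.93212890625), (139.44979858398438, 150.8646697998047), 83.18383026123047) [[497.87485 169.65266]
 [647.67316 151.74742]
 [664.22363 290.2116 ]
 [514.42535 308.11682]]
193 247 [469. 153. 241.] [37 34 35]
195 249 [464. 149. 238.] [21 22 22]
192 247 [468. 157. 236.] [31 30 29]
193 250 [461. 154. 235.] [21 18 20]
190 245 [473. 163. 234.] [19 19 19]
192 243 [478. 158. 232.] [21 18 20]
196 244 [476. 148. 231.] [22 18 19]
196 243 [478. 149. 229.] [14 10 15]
193 242 [480. 157. 226.] [15 14 15]
197 239 [488. 152. 205.] [140 133 124]
199 237 [493. 150. 193.] [122 117 107]
190 233 [502. 175. 187.] [195  51  49]
194 207 [571. 167. 186.] [227  51  44]
196 210 [563. 162. 185.] [162  76  71]
194 209 [566. 168. 185.] [229  52  46]
193 217 [544. 169. 184.] [230  50  46]
194 224 [526. 166. 183.] [152  84  78]
190 228 [515. 177. 183.] [229  52  47]
192 212 [558. 173. 182.] [221  51  47]
193 231 [508. 169. 180.] [151  88  84]
190 227 [518. 178. 179.] [227  54  50]
201 236 [495. 148. 178.] [77 74 71]
197 208 [569. 162. 176.] [102  73  69]
203 220 [538. 145. 174.] [42 39 28]
scope head [ 453.52916132 -213.48052234  258.6821966 ] [595.77257904 -75.05600587 422.62735032]
bottle [666.  38.   9.] [705.  87.  70.]
case [739.  -3.   8.] [804.  60.  64.]
carton [428. -86.  10.] [514. -34. 419.]
red tally? [ 623. -547.    8.] [ 717. -441.   49.]
```

View pics/crop.png

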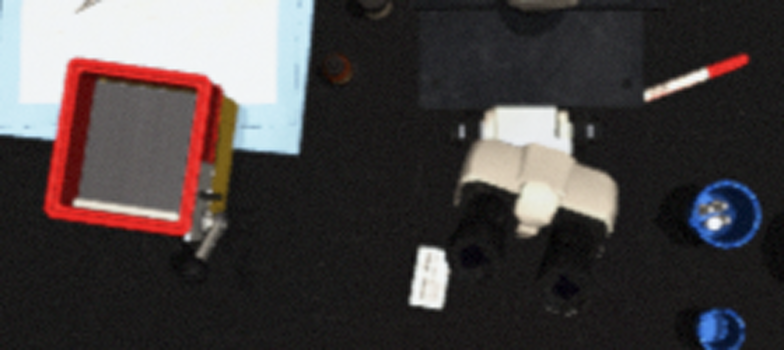

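The crop shows the bin mouth with its grey flap. The lever at crop (205,240) rises to the black knob at crop (190,262). The target beaker holds tubes at crop (725,213), with the small beaker below it at (720,330) and the microscope eyepieces at about (470–565,270). I'll now check which poses the arm can reach.

```bash
cat >> h.py <<'E'
def ori(head,pitch,flip=0):
    "tool y at heading head, pitch down by pitch (deg); jaws horizontal; flip=1: rolled half a turn"
    h,p=np.radians([head,pitch])
    y=np.array([np.cos(h)*np.cos(p),np.sin(h)*np.cos(p),-np.sin(p)])
    z=np.array([-np.sin(h),np.cos(h),0])*(-1 if flip else 1)
    return Rn.from_matrix(np.c_[np.cross(y,z),y,z]).as_quat()
def yax(q): return Rn.from_quat(q).as_matrix()[:,1]
BIN=np.array([581.,230.]); BYAW=-0.119
def binp(x,y,z):
    c,s=np.cos(BYAW),np.sin(BYAW); return np.array([BIN[0]+c*x-s*y,BIN[1]+s*x+c*y,z])
E
python3 - <<'E'
from cell import *; from h import *
def ik(g,q):   # g = grasp point
    r=inverse_kinematics(list(np.array(g)-6*yax(q)),list(q)); return None if r is None else np.round(r,2)
print(Rn.from_quat(sense()["orientation"]).as_matrix().round(2))
for p in (25,35,50,60,75):
  for hd in (-60,-35,-20,0):
    for f in (0,1): print("grasp",p,hd,f,ik([535,-353,38],ori(hd,p,f)))
for p in (20,10,0,-10,-20):
  for hd in (-20,0,20,35):
    for f in (0,1): print("pour",p,hd,f,ik(binp(10,0,280),ori(hd,p,f)))
print(sense()["clock"])
E
```

```text
[[-0.95  0.    0.31]
 [-0.31 -0.   -0.95]
 [-0.   -1.    0.  ]]
grasp 25 -60 0 [ 0.3   1.32 -0.19  2.22  2.34  1.54 -1.73]
grasp 25 -60 1 [ 0.3   1.32 -0.19  2.22  2.34  1.54  1.41]
grasp 25 -35 0 [ 0.28  1.42  0.23  2.36  2.98  1.71 -1.93]
grasp 25 -35 1 [0.28 1.42 0.23 2.36 2.98 1.71 1.22]
grasp 25 -20 0 [ 1.38  1.8  -1.26  2.29  3.09  1.3   0.05]
grasp 25 -20 1 [-0.01  2.02  1.28  2.35  3.05  2.03  0.08]
grasp 25 0 0 [ 1.56  1.74 -1.26  2.13  2.95  0.65  0.32]
grasp 25 0 1 [ 1.37  1.48 -0.84  2.13  3.54  0.75  2.63]
grasp 35 -60 0 [ 0.6   1.29 -0.62  2.2   2.33  1.56 -1.31]
grasp 35 -60 1 [ 0.6   1.29 -0.62  2.2   2.33  1.56  1.83]
grasp 35 -35 0 [ 1.16  1.66 -1.26  2.3   2.78  1.65 -0.26]
grasp 35 -35 1 [ 0.97  1.4  -0.83  2.31  2.81  1.51  2.37]
grasp 35 -20 0 [ 1.32  1.65 -1.26  2.27  2.82  1.27 -0.02]
grasp 35 -20 1 [ 1.13  1.39 -0.83  2.28  3.03  1.2   2.57]
grasp 35 0 0 [ 1.48  1.61 -1.26  2.13  2.68  0.71  0.37]
grasp 35 0 1 [ 1.18  1.28 -0.62  2.14  3.51  0.74  2.37]
grasp 50 -60 0 [ 0.79  1.22 -0.83  2.12  2.16  1.3  -0.98]
grasp 50 -60 1 [ 0.55  1.09 -0.41  2.13  2.24  0
[... 2686 characters left out ...]

pour -10 20 0 [ 0.17  1.68 -1.26  2.48  3.6   2.   -0.03]
pour -10 20 1 [-0.98  1.61  0.86  2.54  2.49  2.07  0.3 ]
pour -10 35 0 [ 0.41  1.66 -1.26  2.43  3.63  1.47 -0.15]
pour -10 35 1 [-0.03  1.29 -0.41  2.45  3.7   2.07  2.21]
pour -20 -20 0 [-0.91  1.28  0.02  2.11  1.79  1.97 -1.83]
pour -20 -20 1 [-0.91  1.28  0.02  2.11  1.79  1.97  1.31]
pour -20 0 0 [-0.92  1.38  0.23  2.33  2.06  2.06 -2.21]
pour -20 0 1 [-0.92  1.38  0.23  2.33  2.06  2.06  0.93]
pour -20 20 0 [ 0.14  1.67 -1.05  2.38  3.86  2.04 -0.14]
pour -20 20 1 [-1.02  1.73  0.86  2.44  2.22  2.    0.19]
pour -20 35 0 [ 0.45  1.8  -1.26  2.34  3.89  1.36 -0.14]
pour -20 35 1 [-0.94  2.02  1.28  2.4   2.16  2.   -0.35]
0.6
```

```bash
cat >> h.py <<'E'
from cell import *
B=np.array([535.,-353.5]); P=37; HD=-18
def tcp(g,q): return list(np.array(g,float)-6*yax(q))
def go(g,q,speed=250): servo_line(tcp(g,q),speed=speed,rotation=list(q))
def st(msg=""):
    s=sense(); print(msg,"t",round(s["clock"],2),"tcp",np.round(s["tool_pos"],1),"q",np.round(s["qpos"],2),"F",np.round(s["force"],1),"open",round(s["opening"],1))
E
python3 - <<'E'
from h import *
q=ori(HD,P,0); y=yax(q); g=np.array([*B,55.])
r=inverse_kinematics(tcp([400,-380,300],q),list(q)); print(np.round(r,2))
move_pose(tcp([400,-380,300],q),list(q)); st()
go(g-110*y,q); st("pre")
im,d=get_image("wrist"); cv2.imwrite("pics/w1.png",im[:,:,::-1]); c=calibration("wrist"); np.savez("pics/w1.npz",p=im,d=d,K=c["camera_matrix"],R=c["R"],t=c["t"])
E
```

```text
[ 1.65  0.82 -1.25  2.41  2.62  0.62 -0.39]
 t 2.71 tcp [ 395.4 -379.2  303.5] q [ 1.65  0.82 -1.25  2.41  2.61  0.62 -0.39] F [ 0.1 -0.6  0.4] open 88.2
pre t 3.63 tcp [ 446.9 -325.4  125.7] q [ 1.3   1.32 -1.09  2.54  2.81  1.28 -0.38] F [ 0.8 -0.2 -0. ] open 88.4
```

View pics/w1.png

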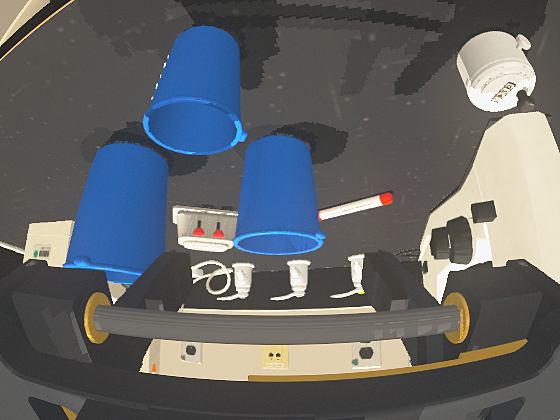

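The wrist view is upside down. The target beaker is at (278,195) between the jaws, the small beaker is nearest the camera at (195,90), and the big one is at (125,215). The camera sits under the gripper, so I'll check its clearance and measure the target centre from here.

Run:
```python
from h import *
z=np.load("pics/w1.npz"); p=z["p"].astype(int); d=z["d"]; K,R,t=z["K"],z["R"],z["t"]
v,u=np.mgrid[:420,:560]; a=(u-K[0,2])/K[0,0]; b=(v-K[1,2])/K[1,1]; r=np.hypot(a,b); s=np.tan(r)/np.maximum(r,1e-9)
X=(np.stack([a*s*d,b*s*d,d],-1)-t)@R
cam=-R.T@t; q=ori(HD,P,0); M=Rn.from_quat(q).as_matrix(); print("cam in tool",(M.T@(cam-sense()["tool_pos"])).round(),"cam",cam.round())
blue=(p[...,2]>90)&(p[...,0]<60)&(p[...,1]<150)&(d>0)
n,lab,stt,c=cv2.connectedComponentsWithStats(blue.astype(np.uint8))
for k in range(1,n):
    if stt[k,4]<800: continue
    Q=X[lab==k]; 
    print("blob",c[k].round(),stt[k,4],Q.min(0).round(),Q.max(0).round())
    Q=Q[np.abs(Q[:,2]-40)<15]
    if len(Q)<50: continue
    # wall circle, radius 27+z*6/80 about the centre
    from scipy.optimize import least_squares
    f=least_squares(lambda c:np.hypot(Q[:,0]-c[0],Q[:,1]-c[1])-c[2]-Q[:,2]*.075,[Q[:,0].mean()+20,Q[:,1].mean(),27],loss="soft_l1"); print(f.x.round(1))
```

```text
cam in tool [ -75. -121.    1.] cam [ 312. -281.  139.]
blob [198.  93.] 9498 [ 391. -430.    1.] [ 522. -332.   58.]
[ 413.8 -354.4   17.1]
blob [277. 185.] 6326 [ 501. -378.    1.] [ 551. -321.   81.]
[ 535.2 -352.8   26.4]
blob [122. 210.] 10217 [ 373. -508.    1.] [ 525. -371.  127.]
[ 503.7 -484.    35.1]
```

```bash
sed -i 's/^B=.*/B=np.array([535.2,-353.]); P=37; HD=-24/' h.py
python3 - <<'E'
from h import *
z=np.load("pics/w1.npz"); d=z["d"]; K,R,t=z["K"],z["R"],z["t"]
v,u=np.mgrid[:420,:560]; a=(u-K[0,2])/K[0,0]; b=(v-K[1,2])/K[1,1]; r=np.hypot(a,b); s=np.tan(r)/np.maximum(r,1e-9)
X=(np.stack([a*s*d,b*s*d,d],-1)-t)@R
m=(d>0)&(u>330)&(v<280)&(X[...,2]>50)&(X[...,1]<-100)&(X[...,0]<650)
W=X[m]; print(len(W), W.min(0).round() if len(W) else "", np.percentile(W,5,axis=0).round() if len(W) else "")
q=ori(HD,P,0); y=yax(q); g=np.array([*B,55.])
go(g-110*y,q); st("pre")
go(g,q,120); st("at")
command_gripper(50,35); st("grip")
go(g+[0,0,60],q,100); st("lift")
E
```

```text
11735 [ 405. -290.   50.] [ 411. -278.   56.]Traceback (most recent call last):
  File "<stdin>", line 8, in <module>
  File "h.py", line 20, in go
    def go(g,q,speed=250): servo_line(tcp(g,q),speed=speed,rotation=list(q))
                           ~~~~~~~~~~^^^^^^^^^^^^^^^^^^^^^^^^^^^^^^^^^^^^^^^
cell.PlanningError: the arm cannot follow that straight line within its joint ranges
```

Run:
```python
from h import *
st()
for hd in (-18,-24,-30):
  for p in (37,42):
    q=ori(hd,p,0); y=yax(q); g=np.array([*B,55.])
    for k in (110,90,75,0):
        r=inverse_kinematics(tcp(g-k*y,q),list(q)); print(hd,p,k,None if r is None else np.round(r,2))
```

```text
t 3.68 tcp [ 446.8 -325.7  126.2] q [ 1.3   1.32 -1.09  2.54  2.81  1.28 -0.38] F [ 0.4  0.1 -0. ] open 88.3
-18 37 110 [ 1.3   1.32 -1.09  2.54  2.81  1.28 -0.38]
-18 37 90 [ 1.29  1.34 -1.08  2.49  2.82  1.25 -0.36]
-18 37 75 [ 1.28  1.36 -1.07  2.45  2.83  1.23 -0.35]
-18 37 0 [ 1.24  1.43 -1.04  2.27  2.86  1.13 -0.3 ]
-18 42 110 [ 1.28  1.22 -1.1   2.48  2.68  1.14 -0.39]
-18 42 90 [ 1.27  1.25 -1.08  2.44  2.69  1.12 -0.37]
-18 42 75 [ 1.26  1.27 -1.07  2.41  2.7   1.11 -0.36]
-18 42 0 [ 1.21  1.36 -1.02  2.24  2.74  1.04 -0.31]
-24 37 110 None
-24 37 90 [ 1.2   1.37 -1.11  2.53  2.75  1.46 -0.45]
-24 37 75 [ 1.2   1.38 -1.1   2.49  2.76  1.43 -0.44]
-24 37 0 [ 1.19  1.45 -1.06  2.29  2.81  1.29 -0.37]
-24 42 110 [ 1.2   1.24 -1.13  2.52  2.59  1.33 -0.48]
-24 42 90 [ 1.19  1.27 -1.11  2.47  2.61  1.3  -0.46]
-24 42 75 [ 1.19  1.29 -1.1   2.44  2.63  1.29 -0.44]
-24 42 0 [ 1.17  1.38 -1.05  2.26  2.69  1.19 -0.37]
-30 37 110 None
-30 37 90 [ 1.11  1.4  -1.16  2.55  2.65  1.65 -0.54]
-30 37 75 [ 1.11  1.41 -1.13  2.51  2.68  1.61 -0.52]
-30 37 0 [ 1.13  1.46 -1.08  2.31  2.75  1.43 -0.44]
-30 42 110 [ 1.11  1.28 -1.19  2.54  2.49  1.51 -0.57]
-30 42 90 [ 1.12  1.3  -1.15  2.49  2.53  1.47 -0.55]
-30 42 75 [ 1.12  1.31 -1.14  2.46  2.55  1.45 -0.53]
-30 42 0 [ 1.12  1.39 -1.07  2.27  2.63  1.32 -0.44]
```

```bash
sed -i 's/P=37; HD/P=42; HD/' h.py
python3 - <<'E'
from h import *
q=ori(HD,P,0); y=yax(q); g=np.array([*B,57.])
go(g-90*y,q); st("pre")
go(g,q,120); st("at")
command_gripper(50,35); st("grip")
go(g+[0,0,60],q,100); st("lift")
for n,pt,h,p,f in (("A",[450,-390,520],-24,42,0),("B",[480,-60,530],-20,42,0),("C",[560,230,420],-20,30,0),("D",binp(20,0,285),-20,0,0),("E",binp(20,0,285),-20,0,1),("E2",binp(20,0,285),-10,0,1)):
    qq=ori(h,p,f); r=inverse_kinematics(tcp(pt,qq),list(qq)); print(n,None if r is None else np.round(r,2))
im,_=get_image("top"); cv2.imwrite("pics/t2.png",im[:,:,::-1])
E
```

```text
pre t 3.99 tcp [ 471.5 -324.4  123.9] q [ 1.19  1.26 -1.12  2.47  2.61  1.3  -0.46] F [-0.3 -0.3 -0.7] open 87.9
at t 4.89 tcp [ 530.5 -351.    61.1] q [ 1.17  1.37 -1.05  2.26  2.68  1.19 -0.37] F [ 0.6 -0.1  0.2] open 88.0
grip t 5.43 tcp [ 531.2 -351.1   61.3] q [ 1.17  1.37 -1.05  2.26  2.68  1.19 -0.37] F [-1.8  1.   2.3] open 59.8
lift t 6.18 tcp [ 530.8 -351.3  120.5] q [ 1.18  1.24 -1.1   2.28  2.57  1.13 -0.38] F [-0.1  0.2 -0.5] open 60.0
A [ 1.69  0.31 -1.22  1.93  0.53  0.29  1.33]
B [-0.26 -0.06  0.02  2.16  1.    0.52  0.21]
C [-0.17  0.72 -1.25  2.04  1.62  1.74 -0.79]
D [-0.67  1.07 -0.41  2.18  1.92  1.93 -1.52]
E [-0.8   1.05 -0.19  2.19  1.89  1.76  1.54]
E2 [-0.75  1.06 -0.19  2.32  2.09  1.84  1.45]
```

Run:
```python
from h import *
for n,pt,h,p,v in (("A",[460,-390,520],-24,28,300),("B",[500,-60,530],-20,28,350),("C",[560,215,430],-20,15,300)):
    try: go(pt,ori(h,p,0),v)
    except PlanningError as e:
        print(n,e); qq=ori(h,p,0); r=inverse_kinematics(tcp(pt,qq),list(qq)); print(None if r is None else np.round(r,2)); break
    st(n)
```

```text
A t 7.75 tcp [ 454.9 -387.2  521.6] q [ 1.79  0.44 -1.42  2.12  2.24  0.29 -0.32] F [ 0.1 -0.3 -1.6] open 59.8
B t 9.44 tcp [494.8 -58.8 532.5] q [ 1.08  0.08 -1.44  2.3   1.8   0.67 -0.59] F [-1.3 -0.3 -1.7] open 59.5
C t 11.93 tcp [554.6 216.5 431.9] q [-0.31  0.74 -1.07  2.18  1.75  1.9  -1.  ] F [ 0.2  0.1 -2. ] open 60.1
```

View pics/t2.png

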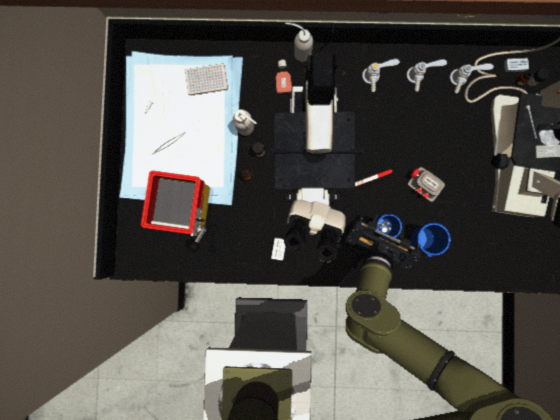

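The top view shows the gripper holding the middle beaker with the tubes in it; the other things haven't moved. I'm now over the bin side.

Run:
```python
from h import *
z=np.load("pics/top0.npz"); X=cloud(z["d"],z["K"],z["R"],z["t"])
for u in (85,95,100,104,108,112): print(u,X[200,u].round(),X[240,u].round())
q=ori(-18,3,0); b=np.array([np.cos(np.radians(P)),-np.sin(np.radians(P)),0])
g=binp(20,0,300)
r=inverse_kinematics(tcp(g,q),list(q)); print("D",np.round(r,2))
for a in (-180,-150,-120,-90,-45,45,90,120,150,180):
    Q=Rn.from_quat(q)*Rn.from_euler("y",a,degrees=True); r=inverse_kinematics(tcp(g,Q.as_quat()),list(Q.as_quat()))
    print(a,Q.apply(b).round(2),None if r is None else np.round(r,2))
```

```text
85 [582. 464. 174.] [475. 464. 162.]
95 [586. 463. 118.] [474. 462. 107.]
100 [587. 456. 102.] [474. 449. 104.]
104 [587. 443. 105.] [474. 445.  88.]
108 [589. 445.  75.] [473. 446.  60.]
112 [591. 444.  50.] [472. 445.  35.]
D [-0.53  1.05 -0.62  2.21  1.98  2.02 -1.39]
-180 [-0.67  0.22 -0.71] [-1.37  1.23  0.86  2.25  2.11  0.84  1.07]
-150 [-0.55  0.57 -0.61] [-0.61  1.02 -0.5   2.21  1.96  1.92  1.17]
-120 [-0.46  0.82 -0.34] [-0.58  1.03 -0.54  2.21  1.97  1.96  0.67]
-90 [-0.41  0.91  0.04] [-0.54  1.05 -0.6   2.21  1.98  2.    0.18]
-45 [-0.45  0.7   0.56] [-0.49  1.07 -0.7   2.21  2.    2.08 -0.56]
45 [-0.77 -0.3   0.56] [-0.49  1.07 -0.69  2.21  2.    2.08 -2.14]
90 [-0.87 -0.5   0.04] [-1.49  1.52  1.28  2.26  2.63  0.5   2.01]
120 [-0.85 -0.4  -0.34] [-1.49  1.52  1.28  2.26  2.63  0.5   1.49]
150 [-0.78 -0.14 -0.61] [-1.49  1.52  1.28  2.26  2.63  0.5   0.97]
180 [-0.67  0.22 -0.71] [-1.37  1.23  0.86  2.25  2.11  0.84  1.07]
```

Run:
```python
from h import *
q=ori(-18,3,0); g=binp(25,-25,290)
go(g,q,250); st("D")
j=np.array(sense()["qpos"]); j0=j[6]
for a in (80,90,96,102,108,114,120,126,132,140,150,160,170,178):
    j[6]=j0+np.radians(a); goto_joints(list(j))
    if a>90: dwell(0.1)
dwell(0.5); st("poured")
im,_=get_image("top"); cv2.imwrite("pics/t3.png",im[140:280,120:300,::-1].repeat(4,0).repeat(4,1))
im,_=get_image("side"); cv2.imwrite("pics/s3.png",im[:,:,::-1])
```

```text
D t 12.68 tcp [597.  204.5 290.9] q [-0.48  1.08 -0.64  2.26  2.02  2.06 -1.42] F [ 0.  -0.5 -0.3] open 59.4
poured t 19.07 tcp [597.  204.5 290.9] q [-0.48  1.08 -0.64  2.26  2.02  2.06  1.69] F [ 0.2 -0.4 -0. ] open 59.7
```

View pics/t3.png

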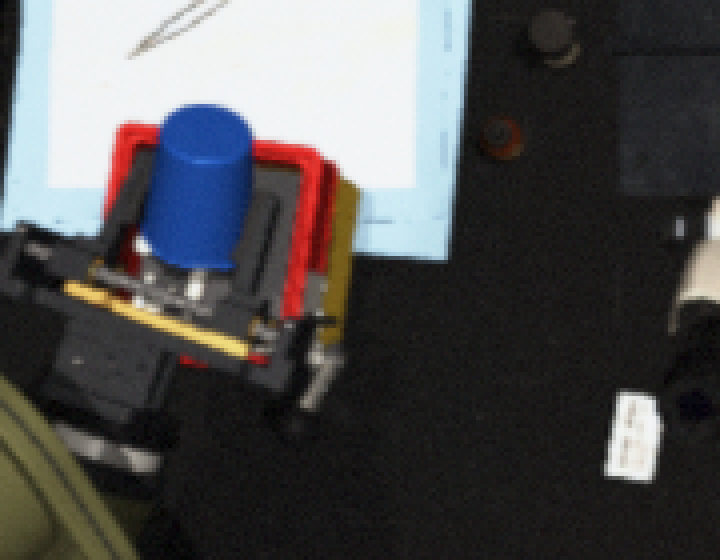

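The top view shows the upside-down beaker over the bin, with white tubes under it in the mouth at about (150–210,280). I'll raise it, roll it back and count the tubes.

Run:
```python
from h import *
j=np.array(sense()["qpos"])
p=np.array(sense()["tool_pos"]); servo_line(list(p+[0,0,45]),speed=150)
j=np.array(sense()["qpos"]); j[6]-=np.radians(178); goto_joints(list(j))
go([540,150,440],ori(-18,15,0),250); st("C")
go([500,-40,530],ori(-20,28,0),300); st("B")
im,d=get_image("top"); c=calibration("top"); np.savez("pics/t4.npz",p=im,d=d,K=c["camera_matrix"],R=c["R"],t=c["t"])
cr=im[140:280,120:460,::-1]; cv2.imwrite("pics/t4.png",cv2.resize(cr,None,fx=2.3,fy=2.3,interpolation=cv2.INTER_CUBIC))
for r in trace("top","tube_a_center"): print(r["score"],r["rect"],r["pixels"].sum())
for r in pinpoint("top","tube_a_center"): print(r["score"],r["xy"])
```

```text
C t 22.93 tcp [534.8 151.6 441.4] q [-0.31  0.58 -0.89  2.36  1.77  1.67 -1.12] F [ 0.2  0.  -0.5] open 59.6
B t 24.1 tcp [495.2 -37.7 531.6] q [ 0.43  0.03 -0.83  2.31  1.75  0.66 -0.62] F [-0.1  0.6 -0.8] open 59.6
0.57 [155.7, 199.4]
```

View pics/t4.png

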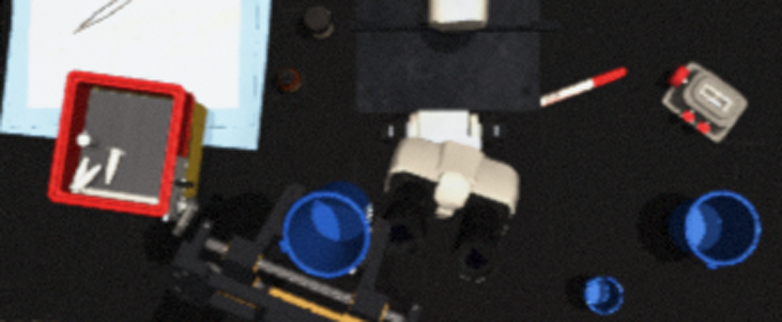

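The beaker is empty. Four tubes lie in the bin mouth: crop (83,140), two at about (85,178), and (113,162). I'll put the beaker back in its old place.

Run:
```python
from h import *
q=ori(HD,P,0); y=yax(q); g=np.array([*B,57.])
go([460,-390,520],ori(HD,28,0),350)
go(g+[0,0,60],q,300); st("above")
go(g+[0,0,6],q,100); go(g+[0,0,0.5],q,25); st("down")
command_gripper(88); dwell(0.3); st("open")
go(g-85*y,q,150); st("back")
im,d=get_image("wrist"); cv2.imwrite("pics/w5.png",im[:,:,::-1])
go([420,-370,330],ori(HD,P,0),250); st("up")
im,d=get_image("top"); c=calibration("top"); X=cloud(d,c["camera_matrix"],c["R"],c["t"])
m=np.zeros(d.shape,bool); m[195:245,360:402]=1; p=im.astype(int); m&=(p[...,2]>100)&(p[...,0]<70)&(X[...,2]>25)
Q=X[m]; zt=np.percentile(Q[:,2],95); print("beaker",zt,cv2.minEnclosingCircle(Q[Q[:,2]>zt-8][:,:2].astype(np.float32)))
```

```text
above t 28.89 tcp [ 531.1 -351.6  121.8] q [ 0.67  0.97 -0.18  2.31  3.16  0.96 -1.37] F [-0.2 -0.2 -0.1] open 59.4
down t 29.95 tcp [ 531.2 -351.2   61.6] q [ 0.67  1.11 -0.17  2.29  3.17  1.07 -1.35] F [-0.1  0.8 -0.5] open 59.6
open t 30.83 tcp [ 531.1 -351.2   61.5] q [ 0.67  1.11 -0.17  2.29  3.17  1.07 -1.35] F [ 0.4  0.2 -0.2] open 88.1
back t 31.55 tcp [ 474.2 -325.9  117.8] q [ 0.7   1.02 -0.18  2.49  3.17  1.18 -1.35] F [ 1.6 -0.  -0.3] open 88.1
up t 32.66 tcp [ 415.8 -367.8  333.1] q [ 0.99  0.43 -0.29  2.37  3.46  0.46 -1.56] F [-0.1 -0.3  0.6] open 88.1
beaker 84.15504639851225 ((528.2886962890625, -238.5007781982422), 149.43572998046875)
```

View pics/w5.png

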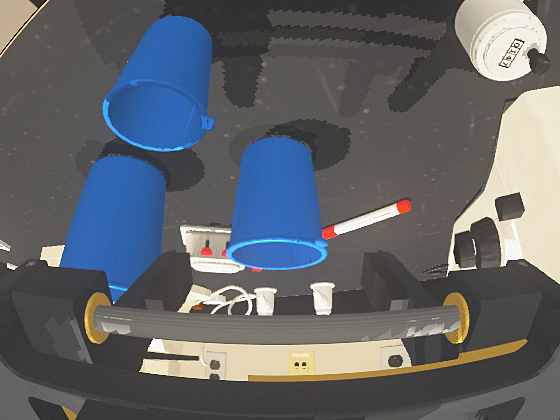

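The beaker stands upright at (275,200) in the wrist view, let go, and the others are undisturbed. (The enclosing-circle figure picked up pixels that don't belong to the beaker, but its rim height matches the first look.) Next is the lever.

Run:
```python
from h import *
go([450,-380,520],ori(HD,28,0),350)
go([480,-60,540],ori(-20,28,0),400); st("B")
k=binp(-101.5,-88,224.5); q=ori(np.degrees(BYAW),90,0); print("knob est",k)
go([480,110,480],ori(-15,40,0),350); st("C")
im,d=get_image("top"); c=calibration("top"); X=cloud(d,c["camera_matrix"],c["R"],c["t"])
p=im.astype(int); m=np.zeros(d.shape,bool); m[195:245,365:402]=1; m&=(p[...,2]>100)&(p[...,0]<70)&(X[...,2]>25)&(X[...,2]<100)
Q=X[m]; zt=np.percentile(Q[:,2],95); print("beaker",zt,cv2.minEnclosingCircle(Q[Q[:,2]>zt-8][:,:2].astype(np.float32)))
kk=k+[-20,0,130]
print(np.round(inverse_kinematics(tcp(kk,q),list(q)),2))
move_pose(tcp(kk,q),list(q)); st("hover")
im,d=get_image("wrist"); c=calibration("wrist"); cv2.imwrite("pics/w6.png",im[:,:,::-1]); np.savez("pics/w6.npz",p=im,d=d,K=c["camera_matrix"],R=c["R"],t=c["t"])
for n in ("knob","lever_pivot","tube_a_center"): print(n,[(r["score"],np.round(r["xy"])) for r in pinpoint("wrist",n)])
```

```text
B t 35.83 tcp [474.9 -58.6 542.7] q [ 0.87 -0.06 -1.09  2.32  1.83  0.48 -0.63] F [-0.1  1.2 -0. ] open 88.0
knob est [469.77052123 154.67236196 224.5       ]
C t 36.71 tcp [475.5 110.2 483.7] q [ 0.37  0.25 -1.35  2.19  1.35  1.08 -0.46] F [-0.3 -0.1  0.4] open 87.9
beaker 83.50815115755354 ((536.36328125, -352.1916198730469), 35.10480499267578)
[ 0.32  0.6  -1.23  1.83  0.62  1.17  0.32]
hover t 37.53 tcp [449.7 153.7 360.8] q [ 0.32  0.6  -1.24  1.84  0.62  1.17  0.32] F [-0.2 -0.1  0.8] open 88.2
knob [(0.58, array([282., 226.]))]
lever_pivot [(0.67, array([281., 238.]))]
tube_a_center [(0.31, array([360., 305.]))]
```

View pics/w6.png

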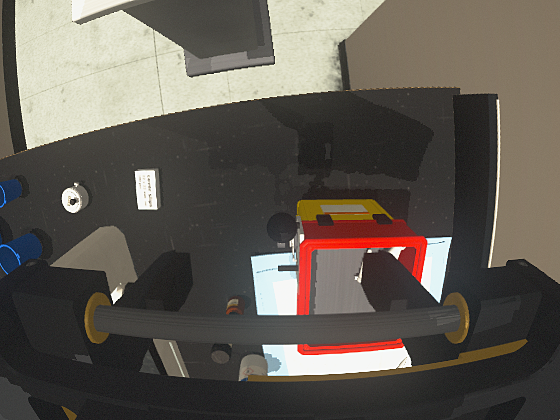

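The wrist view from above shows the knob at (281,230), just in front of and to the right of the red rim, and the jaws can come down freely around it. I'll fit its position from depth and then grasp.

Run:
```python
from h import *
z=np.load("pics/w6.npz"); d=z["d"]; K,R,t=z["K"],z["R"],z["t"]
v,u=np.mgrid[:420,:560]; a=(u-K[0,2])/K[0,0]; b=(v-K[1,2])/K[1,1]; r=np.hypot(a,b); s=np.tan(r)/np.maximum(r,1e-9)
X=(np.stack([a*s*d,b*s*d,d],-1)-t)@R
m=(d>0)&(np.hypot(u-281,v-229)<22)&(X[...,2]>205)&(X[...,2]<245)
Q=X[m]; print(len(Q),Q.min(0),Q.max(0))
from scipy.optimize import least_squares
f=least_squares(lambda c:np.linalg.norm(Q-c,axis=1)-13,[470,155,224],loss="soft_l1"); print("knob",f.x.round(1),np.abs(f.fun).mean())
p=z["p"].astype(int); red=(p[...,0]>110)&(p[...,1]<60)&(d>0)&(X[...,2]>176)&(u<445)&(u>290)
rr=cv2.minAreaRect(np.ascontiguousarray(X[red][:,:2]).astype(np.float32)); print(rr)
k=f.x; c_,s_=np.cos(BYAW),np.sin(BYAW); dd=k[:2]-BIN; print("in bin",c_*dd[0]+s_*dd[1],-s_*dd[0]+c_*dd[1])
np.save("knob.npy",k)
```

```text
736 [455.12686616 144.41676409 222.22932716] [479.3686053  169.60798407 240.14731321]
knob [468.2 156.7 225.8] 0.36985326417599607
((553.1406860351562, 235.01608276367188), (137.84393310546875, 208.5677947998047), 82.9727554321289)
in bin -103.29687031511284 -86.19542160906144
```

Run:
```python
from h import *
k=np.load("knob.npy"); k[2]=225.; q=ori(np.degrees(BYAW),90,0)
go(k+[0,0,60],q,200); go(k+[0,0,1],q,100); st("at")
command_gripper(20,35); st("grip")
ex=np.array([np.cos(BYAW),np.sin(BYAW),0]); ez=np.array([0,0,1.])
piv=k+43.4*ex-84.5*ez
for th in np.append(np.linspace(0,0.95,8)[1:],0.965):
    a=-0.475+th; go(piv+95*(np.sin(a)*ex+np.cos(a)*ez)+[0,0,1],q,90)
    s=sense(); print(round(th,2),np.round(s["force"],1),round(s["opening"],1),np.round(s["tool_pos"],1))
st("end")
im,d=get_image("top"); c=calibration("top"); np.savez("pics/t7.npz",p=im,d=d,K=c["camera_matrix"],R=c["R"],t=c["t"])
cv2.imwrite("pics/t7.png",cv2.resize(im[140:280,120:460,::-1],None,fx=2.3,fy=2.3,interpolation=cv2.INTER_CUBIC))
im,d=get_image("wrist"); cv2.imwrite("pics/w7.png",im[:,:,::-1])
print([(r["score"],np.round(r["xy"])) for r in pinpoint("wrist","tube_a_center")])
```

```text
at t 38.98 tcp [468.4 157.1 232.5] q [ 0.2   0.77 -1.07  1.96  0.85  0.95  0.14] F [ 0.3  0.1 -0.9] open 88.4
grip t 39.99 tcp [468.1 155.7 231.8] q [ 0.2   0.77 -1.07  1.97  0.85  0.95  0.14] F [ 0.3 -2.8  1.9] open 23.1
0.14 [-2.7 -3.7 -2.4] 23.8 [478.9 154.5 236.5]
0.27 [-3.4 -3.5 -6. ] 22.9 [491.3 153.2 239.8]
0.41 [-4.9 -3.2 -7.8] 22.8 [503.6 151.8 241.4]
0.54 [-5.9 -2.6 -7.5] 23.5 [516.2 150.4 241.5]
0.68 [-8.4 -3.2 -3.4] 23.5 [528.4 149.  240.1]
0.81 [-7.9 -3.9 -0.4] 23.2 [540.8 147.7 237. ]
0.95 [-8.2 -3.5  1.9] 23.4 [552.8 146.4 232.3]
0.96 [-8.7 -4.2  2.6] 23.3 [553.7 146.3 231.8]
end t 42.28 tcp [553.7 146.3 231.8] q [ 0.22  0.86 -1.05  1.74  0.85  1.08  0.32] F [-8.7 -4.2  2.6] open 23.3
[(0.57, array([392., 253.]))]
```

View pics/w7.png

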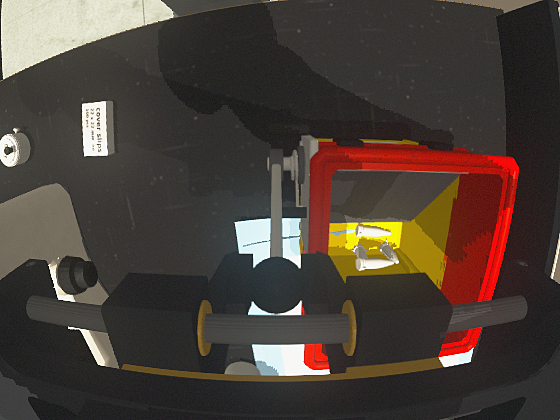

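View pics/t7.png

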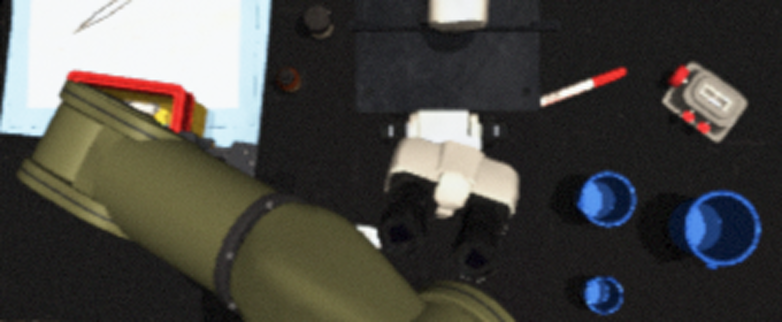

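The tubes lie on the bin floor, seen through the open mouth at wrist (373,231), (362,252), (390,250) and (377,265). The lever is swung back and the beaker is standing. The force hasn't risen above the spring's own, so I'll press on until the stop is felt, then check the knob angle and tube heights.

Run:
```python
from h import *
q=ori(np.degrees(BYAW),90,0); ex=np.array([np.cos(BYAW),np.sin(BYAW),0]); ez=np.array([0,0,1.])
tg=np.cos(.475)*ex-np.sin(.475)*ez; p=np.array(sense()["tool_pos"])
for i in range(1,6):
    servo_line(list(p+1.5*i*tg),speed=20); dwell(.1); s=sense(); F=np.array(s["force"]); print(i,F.round(1),"along",round(F@tg,1),np.round(s["tool_pos"],1),round(s["opening"],1))
    if F@tg<-17: break
im,d=get_image("wrist"); c=calibration("wrist"); K,R,t=c["camera_matrix"],c["R"],c["t"]
cv2.imwrite("pics/w8.png",cv2.resize(im[130:310,240:530,::-1],None,fx=2.7,fy=2.7,interpolation=cv2.INTER_CUBIC))
v,u=np.mgrid[:420,:560]; a=(u-K[0,2])/K[0,0]; b=(v-K[1,2])/K[1,1]; r=np.hypot(a,b); sc=np.tan(r)/np.maximum(r,1e-9)
X=(np.stack([a*sc*d,b*sc*d,d],-1)-t)@R
k=np.load("knob.npy"); k[2]=225; piv=k+43.4*ex-84.5*ez
m=(d>0)&(np.hypot(u-277,v-280)<24)&(X[...,2]>200)&(X[...,2]<245)&(im.max(-1)<60); Q=X[m]
from scipy.optimize import least_squares
f=least_squares(lambda c:np.linalg.norm(Q-c,axis=1)-13,[560,146,224],loss="soft_l1"); w=f.x-piv
print("knob",f.x.round(1),len(Q),"angle",np.arctan2(w@ex,w[2])+.475)
wt=(im.min(-1)>150)&(d>0)&(u>335)&(u<440)&(v>215)&(v<285); T=X[wt]; D=T[:,:2]-BIN
print("white pts",len(T),T[:,2].min(),T[:,2].max(),"bin x",(D@ex[:2]).min(),(D@ex[:2]).max(),"y",(D@[-ex[1],ex[0]]).min(),(D@[-ex[1],ex[0]]).max())
print(sense()["clock"])
```

```text
1 [-7.9 -4.4  3.2] along -8.0 [553.3 146.3 232. ] 23.4
2 [-7.1 -4.5  3.9] along -7.6 [554.6 146.2 231.4] 23.5
3 [-7.6 -4.7  4.3] along -8.2 [556.  146.  230.7] 23.2
4 [-8.2 -4.7  3.6] along -8.3 [557.1 145.9 230.1] 23.7
5 [-12.4  -5.3   8.5] along -14.3 [557.4 145.9 229.9] 23.4
knob [555.  146.7 225.4] 1360 angle 0.9531837320932601
white pts 677 10.956352139119414 72.99093189489105 bin x 25.708979507892757 65.3016440790431 y -17.56335618159814 45.539537278317354
44.2333
```

View pics/w8.png

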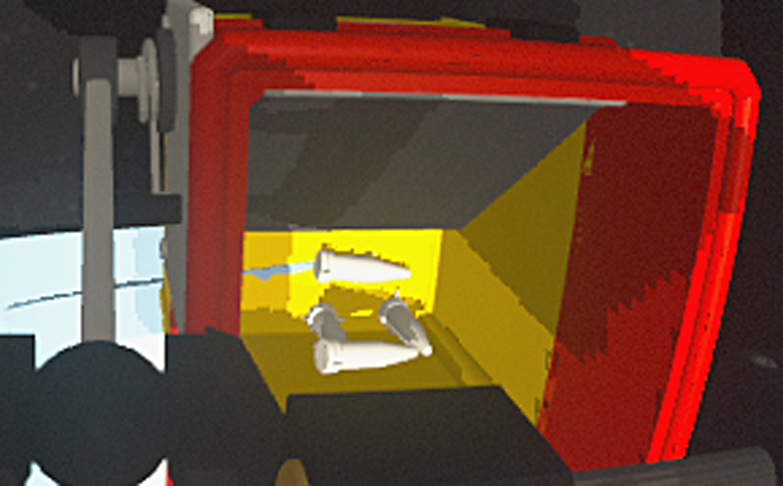

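All four tubes are on the bin floor at crop (360,267), (325,322), (405,322) and (370,355). The force rose to 14 N, so the lever is against the stop, and the knob fit gives about 0.95 rad. Handing in.

```bash
python3 -c "
from cell import *
print(job_done()); print(sense()['clock'])"
```

```text
the job is handed in; nothing more can be done
None
the job is handed in; nothing more can be done
```

I tipped the four tubes into the bin's mouth and stood the empty beaker back upright in its old place, let go. I then swung the lever to its far stop and handed the job in while still gripping the knob there, at about 44 s on the clock.

**Last checks:**
- **Lever:** the knob fit gave about 0.95 rad. The push along the swing rose from 8 N to 14 N, so the lever is against its stop.
- **Tubes:** all four show on the bin floor in the last wrist picture. The highest white point there is 73 mm up, below the 90 mm limit.
- **Beaker:** the top view shows it standing at (536, -352) mm with its rim at the same height as before.
- **Other things:** I saw none of them displaced in the pictures, but the arm hid part of the bench in the last top view and I did not measure them.

**Checks that failed or disagreed:**
- My first beaker re-check after letting go gave a useless circle because it caught other pixels. I repeated it with a height limit and it then agreed.
- The network's tube detection found only one of the tubes, so I counted them by eye.

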